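# Roll a steel tube into a vee cradle, bring it to the stop and clamp it

### The job

Without lifting it, roll the steel tube off the cradle's deck into the vee and let go so that it settles by itself; then, with the clamp still open, slide the tube gently along the vee until its end touches the stop plate. Then swing the hinged clamp arm over and press it down firmly, but without forcing it, so that its rubber foot keeps gripping the tube when you let go. Leave the other things on the bench where they are.

Things in the scene. Friction and masses are not known exactly. Their poses are not given: they have to be found in the camera images.
- cradle: Steel vee cradle fixed to the bench, grey base 170 x 150 x 12 mm (x -100 to +70, y +-75 mm). Origin: on the bench below the vee's bottom line, midway along it; x points across the vee from deck to clamp hinge, y along the vee to the stop plate, z up. The 90 degree vee (y +-65 mm) has its bottom line 25 mm up; its far flank rises to x +32, z 57 mm. A tube lying in it has its axis at x 0, z 50.5 mm.
- deck_edge (a point): Middle of the deck's edge where the vee's near flank begins (cradle x -20, y 0, z 45 mm). The deck (y +-65 mm) runs from here towards -x to cradle x -92 mm, falling 2 degrees (z 42.5 mm there), to a kerb along y, 6 mm thick (x -98 to -92 mm), top at z 48.5 mm, which keeps the tube from rolling off.
- tube: Bare steel tube with cross holes, 36 mm diameter, 140 mm long, 0.25 to 0.45 kg, black discs in its ends. Origin: its centre; its y axis runs along it (it turns about it in rolling). It starts on the deck against the kerb, along the cradle's y, axis at cradle x about -79 mm and 61 mm above the bench, one end sticking out past the cradle's -y end.
- end_stop: Steel stop plate 36 mm wide, 6 mm thick, closing the +y end of the vee from 24 to 70 mm above the bench. Origin: 24 mm up, at the middle of the face that the tube's end must touch (cradle y +65 mm); axes as the cradle's. With the tube home its centre is at cradle y -5 mm. At the start the tube's end is 14 to 31 mm short of it.
- clamp (a joint): Angle of the clamp arm, rad. 0: the arm is level and points to the cradle's -x over the vee; it grows as the arm lifts (1.57 upright, more leans to +x; limits -0.3, 2.05). With the foot on the seated tube it reads -0.05 to 0.22: the foot's screw is set differently each time. Starts at 1.6 to 1.95. It stays where left: friction of 0.6 N m (6.3 N at the paddle) resists turning, and once pressed harder on the tube it keeps the foot gripping.
- clamp_hinge (a point): Middle of the clamp's hinge axis, which runs along the cradle's y (cradle x +46, y 0, z 79.5 mm). Two hinge lugs stand beside the arm at cradle x 38 to 54 mm, y +-12 to +-20 mm, 92 mm high. The foot's brass screw stands about 30 mm out of the arm's upper face, 46 mm from the hinge.
- clamp_paddle (a point): Middle of the upper face (+x when upright) of the paddle at the clamp arm's end, 95 mm from the hinge axis and 5 mm off the arm's middle plane. The paddle reaches from 85 to 115 mm from the hinge, 26 mm wide, 10 mm thick; the arm is 14 mm wide, 10 mm thick, with an adjusting screw with a round rubber foot 20 mm across, 46 mm from the hinge. Axes: x along the arm towards the hinge, y along the hinge, z out of this face.
- tin: Pink open round tin, 90 mm across, 38 mm high (bystander). Origin: centre of its underside, as for the other bystanders.
- dish: White dish, 130 mm across, 22 mm high (bystander).
- hammer: Hammer lying on the bench (bystander).
- collar: Short steel collar standing on end, 44 mm across, 45 mm high (bystander).
- carton: Small cardboard carton 70 x 45 x 22 mm (bystander).
- driver: Screwdriver lying on the bench behind the cradle (bystander).
- block: Small steel bench block 60 x 60 mm, 50 mm high (bystander).
Mind the look-alikes: they are no part of the job. There is more than one size of the tube; the one meant has the size given above.

How it is judged:
By the outcome, as a careful person would: the job done as asked, in the order asked, and still so for the second after the job is handed in, with the robot touching nothing.
It also fails if it takes over 72 s, if anything falls off the work surface, if the arm or the gripper's body presses on something with over 40 N, if the wrist force passes 120 N, or if a joint passes its speed limit or range.

### The arm

A 6-joint arm with a two-finger parallel gripper is mounted at the origin on the work surface. World frame = base frame: x ahead of the robot, y to its left, z up, the work surface at z = 0. Lengths are in m, angles in degrees, forces in N, time in s.
With the tool pointing down it reaches from about 0.375 to 0.9 m from the base axis. Payload 3.1 kg.
Tool frame: the origin (TCP) lies between the finger pads; the fingertips stand 8 mm ahead of it and the grasp point (between the pads) lies 11 mm behind it; z points along the fingers, x is the direction in which the jaws open and shut, and the axes are right-handed (so a half turn about z gives the same grasp; the last joint's range is limited). The gripper opens to 87 mm and grips with 3 to 60 N. Pads are 19 mm wide; open, the fingers measure 117 mm over their backs; the gripper's body (75 mm by 190 mm) begins 51 mm behind the grasp point.
Start: joints at [62.137, 30.224, 82.088, -0, 67.689, -10.227], TCP at [0.189, 0.596, 0.231] pointing down, gripper open.
Joint ranges: [-176.69, 176.69], [-43.24, 126.21], [12.49, 139.97], [-82, 262], [0, 151.66], [-163.58, 163.58]. Speed limits (degrees/s): [159.86, 159.86, 180, 180, 180, 180].

### API

Orientations are given as a 3x3 rotation matrix whose columns are the frame's x, y, z axes.
In Python, from station import manip, eyes, silhouettes gives the robot as it stands.
- The arm moves only by the shell command python3 -m inch 'ROWS' [FORCE]. ROWS is text: rows parted by semicolons, each of 7 numbers parted by spaces: the shift along the tool's x, y, z each as a share of 0.04 m, from -1 to 1, then the turn, a rotation vector about the tool's x, y, z each as a share of 0.1 rad, from -1 to 1, then the opening in per cent of the stroke, from 0 (shut) to 100 (fully open). In form: x y z rx ry rz gripper; .... A call has 1 to 20 rows; each row shifts and turns the commanded pose from where the row before left it, along the tool's axes as they then stand; what a row does not reach is not made up. A row lasts 1/10 s, in which the tool goes at most 50 mm and 8.59 degrees, less where a joint would pass 70% of its speed; a pose out of reach is approached as far as the arm can. A call with a number of a shift or a turn outside -1 to 1 is refused whole. A call with a gripper value outside its range is refused whole. The fingers move at their own pace and stop on an object; FORCE is the grip in N (left out, the last holds). Time passes only in rows, so rows that do not move let the fingers close. It gives the time, the measured TCP pose, the force and the opening at its end, in the units of the state.
- manip.read_state(): the state, without advancing time (a new reading comes with each control period).
- eyes.grab_frame(name): name is "side" or "top"; returns the picture (400x640x3 uint8, red, green, blue); there is no depth.
- eyes.calibration(name): a dict with "camera_matrix" (3x3 intrinsics, pixels), "R" (3x3) and "t" (3): a world point X has camera coordinates R X + t. Camera axes: x right, y down, z forward; pixel columns grow to the right and rows downward; lengths in m; the calibration is good to about 2 mm. A picture is of the moment at which its call begins. calibration takes no time and is no camera call.
- manip.close_job(): hands the job in, once; it reports no verdict.
Trained networks look in the newest picture that a camera, given by its name, has taken for a name from the list of things; names that differ only in an ending like _2 or _b are one class to them, and where a whole thing is asked for, a point or a joint stands for the part that bears it (a point fixed in the world has none). Each returns a list of dicts, best first, with "conf" (0 to 1); they miss things now and then, are a little off and sometimes report something else, mostly with a low value. They report only what shows in the picture. A call takes as long as a camera call. They do not tell look-alikes from the thing itself.
- silhouettes(thing, camera): "pixels" (400x640 bool, what is visible of it) and "bbox" ([left, top, width, height] in pixels, round what is visible of it).
The state is a dict: "clock": time; "q": joint angles; "dq": joint speeds; "joint_torque": joint torques, N m; "tcp_pos": TCP position; "eef_rot": TCP orientation; "wrist_force": force on the tool from outside, world axes, zero at the start; "ft_torque": the same for the moment, N m; "finger_gap": finger opening in m.
Only numpy, scipy, OpenCV 4.12 (cv2) and the standard library are available. Lean on these libraries where they do the work, as an engineer would, in place of code of your own. Each camera call takes 0.05 s, during which the arm holds its last target.

## Working session

There is one attempt and no reset: what is moved stays moved. The work goes in short steps, Python scripts to look and compute and a shell command to move; the robot and the scene stay as the last step left them, time stands still between calls to the robot, and variables do not carry over. Pictures are saved under pics/ and viewed, and the job is handed in when it is done.

```bash
ls; mkdir -p pics; python3 - <<'E'
from station import manip, eyes
import cv2
s=manip.read_state(); print(s)
for n in("side","top"):
    im=eyes.grab_frame(n); cv2.imwrite(f"pics/{n}0.png",im[:,:,::-1]); c=eyes.calibration(n); print(n,c)
E
```

```text
pics
{'clock': 0.0, 'q': array([ 6.21370234e+01,  3.02785943e+01,  8.21563944e+01, -2.15508476e-03,
        6.76877893e+01, -1.02263704e+01]), 'dq': array([ 0.01965939,  0.09777019,  0.01476421,  0.00889083, -0.03629819,
        0.00378558]), 'joint_torque': array([ 5.18744691e-04, -4.40042675e+01, -1.76593155e+01,  6.31895405e-02,
        5.84899960e-02, -1.88714116e-04]), 'tcp_pos': array([0.18899663, 0.59499377, 0.22957554]), 'eef_rot': array([[ 3.02964150e-01,  9.53001459e-01, -9.70729625e-04],
       [ 9.52999607e-01, -3.02965508e-01, -1.91071246e-03],
       [-2.11500936e-03, -3.46227574e-04, -9.99997703e-01]]), 'wrist_force': array([-0.26332433,  0.21372002,  0.57886952]), 'ft_torque': array([ 0.03562446,  0.02140814, -0.01931939]), 'finger_gap': 0.08694045691886206}
side {'camera_matrix': array([[506.0900415 ,   0.        , 319.25307493],
       [  0.        , 506.0900415 , 196.64774785],
       [  0.        ,   0.        ,   1.        ]]), 'R': array([[ 8.90091493e-01, -4.55781453e-01, -6.33601214e-04],
       [-3.06275852e-01, -5.97092698e-01, -7.41400980e-01],
       [ 3.37538497e-01,  6.60108762e-01, -6.71061984e-01]]), 't': array([-0.46309155,  0.22741303,  1.03431624])}
top {'camera_matrix': array([[439.85426308,   0.        , 325.33542862],
       [  0.        , 439.85426308, 204.73212732],
       [  0.        ,   0.        ,   1.        ]]), 'R': array([[ 0.02114338, -0.99969721, -0.01258782],
       [-0.98611533, -0.01877854, -0.16499674],
       [ 0.1647104 ,  0.01590163, -0.98621378]]), 't': array([0.00473951, 0.53375443, 1.20227387])}
```

View pics/side0.png

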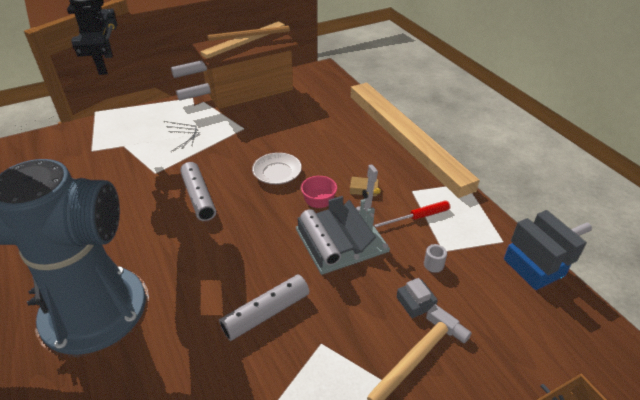

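View pics/top0.png

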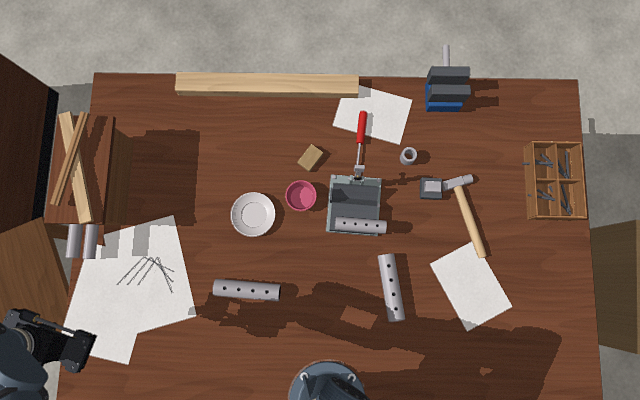

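```bash
cat > h.py <<'E'
import numpy as np, cv2
from station import manip, eyes, silhouettes
C={n:eyes.calibration(n) for n in("side","top")}
def proj(n,X):
    c=C[n]; p=(np.atleast_2d(X)@c["R"].T+c["t"])@c["camera_matrix"].T
    return p[:,:2]/p[:,2:]
def plane(n,uv,z):
    c=C[n]; d=c["R"].T@np.linalg.inv(c["camera_matrix"])@np.array([uv[0],uv[1],1.]); o=-c["R"].T@c["t"]
    return o+d*(z-o[2])/d[2]
def tri(uv):
    A=[];b=[]
    for n in uv:
        c=C[n]; P=c["camera_matrix"]@np.c_[c["R"],c["t"]]
        for k in(0,1):
            r=P[k]-uv[n][k]*P[2]; A.append(r[:3]); b.append(-r[3])
    x,res,_,_=np.linalg.lstsq(np.array(A),np.array(b),rcond=None); return x,res
def crop(n,name,box,s=4,im=None,pts=None):
    if im is None: im=eyes.grab_frame(n)
    x,y,w,h=box; o=cv2.resize(im[y:y+h,x:x+w,::-1],None,fx=s,fy=s,interpolation=cv2.INTER_CUBIC)
    if pts is not None:
        for p in pts: cv2.circle(o,(int((p[0]-x+.5)*s),int((p[1]-y+.5)*s)),2,(0,255,0),-1)
    cv2.imwrite(f"pics/{name}.png",o)
E
python3 - <<'E'
from h import *
crop("side","s1",(280,150,130,130),4.5); crop("top","t1",(315,155,90,90),6)
for n in C:
    for th in("cradle","tube","clamp","end_stop","clamp_paddle"):
        for d in silhouettes(th,n)[:4]:
            m=d["pixels"]; ys,xs=np.nonzero(m); r=cv2.minAreaRect(np.c_[xs,ys].astype(np.float32))
            print(n,th,round(d["conf"],2),d["bbox"],m.sum(),np.round(r[0],1),np.round(r[1],1),round(r[2],1))
            np.save(f"pics/{n}_{th}_{d['bbox'][0]}.npy",m)
E
```

```text
side cradle 0.62 [295.7, 165.0, 94.9, 111.7] 3885 [350.5 224.3] [ 83.6 100. ] 60.3
side tube 0.84 [220.4, 270.5, 88.0, 70.5] 2312 [264.9 306.4] [25.9 96.1] 59.7
side tube 0.71 [299.4, 209.2, 40.0, 57.0] 965 [320.4 236.3] [60.2 17. ] 60.3
side tube 0.67 [183.3, 162.6, 33.7, 59.3] 1068 [198.1 191.2] [60.4 19.6] 71.6
side clamp 0.75 [362.1, 165.5, 20.3, 41.6] 407 [371.4 187.2] [16.6 43.5] 12.8
side clamp 0.59 [292.2, 165.1, 97.3, 109.8] 3917 [343.3 220.5] [87.4 94.9] 70.9
side end_stop 0.44 [328.8, 196.5, 14.4, 14.2] 170 [335.5 204. ] [14. 13.] 90.0
side clamp_paddle 0.78 [363.9, 165.9, 16.7, 46.6] 349 [371.5 187.2] [15.9 43.1] 15.3
side clamp_paddle 0.25 [368.6, 305.7, 105.6, 94.3] 2059 [419.6 364.6] [ 47.8 117. ] 35.3
top cradle 0.82 [327.3, 163.5, 56.3, 72.7] 2463 [354.2 198.9] [51.6 69. ] 4.8
top tube 0.83 [380.6, 249.9, 24.6, 71.4] 1119 [391.1 286.9] [67.6 16.9] 80.8
top tube 0.64 [334.3, 217.9, 53.0, 14.8] 603 [360.4 224.5] [49.8 12.7] 5.7
top clamp 0.55 [356.0, 164.9, 8.9, 16.2] 115 [359.5 172.5] [15.  9.] 90.0
top clamp_paddle 0.52 [351.9, 166.9, 10.1, 14.3] 123 [359.  172.5] [15. 10.] 90.0
top clamp_paddle 0.49 [327.6, 163.8, 52.5, 74.9] 2415 [354.2 198.9] [51.4 68.9] 4.6
```

View pics/s1.png

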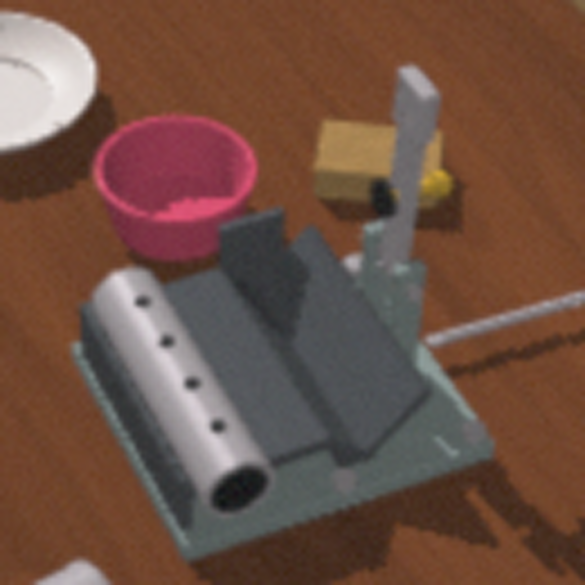

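View pics/t1.png

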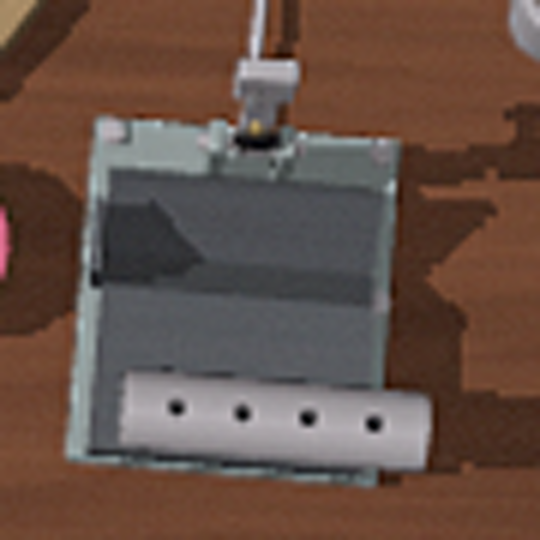

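```bash
cat > fit.py <<'E'
from h import *
from scipy.optimize import least_squares
T=[((-100,75,12),(68,460)),((-100,-75,12),(378,487)),((70,-75,12),(400,140)),((70,75,12),(98,118)),((32,-65,57),(393,187)),((32,65,57),(108,168))]
S=[((32,-65,57),(430,388)),((32,65,57),(310,228)),((70,-75,12),(493,445)),((-100,-75,12),(188,550)),((-100,75,12),(78,345)),((-20,-65,45),(325,440))]
L={"top":(np.array([a for a,b in T])/1e3,np.array([b for a,b in T])/6-.5+[315,155]),
"side":(np.array([a for a,b in S])/1e3,np.array([b for a,b in S])/4.5-.5+[280,150])}
def R(a): return np.array([[np.cos(a),-np.sin(a),0],[np.sin(a),np.cos(a),0],[0,0,1]])
def f(p,names=("top","side")): return np.concatenate([(proj(n,L[n][0]@R(p[2]).T+[p[0],p[1],p[3] if len(p)>3 else 0])-L[n][1]).ravel() for n in names])
if __name__=="__main__":
    for nm in(("top",),("side",),("top","side")):
        r=least_squares(f,[.5,-.1,0],kwargs=dict(names=nm),loss="soft_l1"); print(nm,r.x,np.degrees(r.x[2])); print(np.round(r.fun,1).reshape(-1,2).tolist())
    r=least_squares(f,[.5,-.1,0,0],loss="soft_l1"); print(r.x,np.degrees(r.x[2]))
E
python3 fit.py
```

```text
('top',) [ 0.55760213 -0.06793423 -0.06265115] -3.589646335304811
[[-0.1, -0.2], [0.3, -0.4], [0.4, -0.2], [-0.3, -0.6], [-1.1, 1.2], [0.5, 0.7]]
('side',) [ 0.5584899  -0.06904246 -0.06533918] -3.743658979443482
[[-0.5, 0.7], [0.2, -0.6], [1.1, -0.1], [-0.4, 0.0], [-1.4, -0.1], [1.2, -0.1]]
('top', 'side') [ 0.55810376 -0.06851075 -0.06327427] -3.625348549132211
[[0.1, -0.4], [0.5, -0.6], [0.6, -0.4], [-0.0, -0.8], [-0.8, 1.0], [0.7, 0.5], [-0.8, 0.6], [-0.2, -0.7], [0.8, -0.3], [-0.6, -0.0], [-1.7, -0.1], [0.9, -0.2]]
[ 0.55852862 -0.0680431  -0.06343474 -0.00123595] -3.6345428583939015
```

```bash
cat >> h.py <<'E'
P=(0.5581,-0.0685); A=-0.0633
RC=np.array([[np.cos(A),-np.sin(A),0],[np.sin(A),np.cos(A),0],[0,0,1]])
def c2w(X): return np.atleast_2d(X)/1e3@RC.T+[P[0],P[1],0]
def w2c(X): return (np.atleast_2d(X)-[P[0],P[1],0])@RC*1e3
def where():
    s=manip.read_state(); R=s["eef_rot"]
    print("t",round(s["clock"],2),"tcp_c mm",np.round(w2c(s["tcp_pos"])[0],1),"F_c",np.round(RC.T@s["wrist_force"],2),"gap",round(s["finger_gap"]*1e3,1),"xaxis yaw(c)",round(np.degrees(np.arctan2(R[1,0],R[0,0])-A),2),"tilt",np.round(np.degrees(R[:2,2]),2))
E
python3 - <<'E'
from h import *
where()
for uv in((122,408),(432,430)):
    print("tube end top",np.round(w2c(plane("top",np.array(uv)/6-.5+[315,155],.061)),1))
for uv in((238,490),):
    print("disc side",np.round(w2c(plane("side",np.array(uv)/4.5-.5+[280,150],.061)),1))
# tube axis line ends tri
print(tri({"top":np.array((432,430))/6-.5+[315,155],"side":np.array((238,490))/4.5-.5+[280,150]}))
# predict clamp tip for angles
for a in(1.6,1.7,1.8,1.9,1.95):
    q=lambda r,n,y:(46-r*np.cos(a)+n*np.sin(a),y,79.5+r*np.sin(a)+n*np.cos(a))
    X=[q(115,-5,-8),q(115,5,18),q(115,-5,-18),q(115,5,8)]
    print(a,[np.round((proj("side",c2w(x))[0]-[280,150]+.5)*4.5).tolist() for x in X],[np.round((proj("top",c2w(x))[0]-[315,155]+.5)*6).tolist() for x in X])
print(np.round(c2w([[-130,-25,0],[-50,-25,0],[0,-130,0],[70,0,0]]),3))
crop("side","s2",(345,150,60,80),7)
E
```

```text
t 0.7 tcp_c mm [-410.1  639.5  230.6] F_c [-0.17 -0.24 -0.82] gap 86.9 xaxis yaw(c) 75.99 tilt [0.   0.01]
tube end top [[-80.2  51.3  61. ]]
tube end top [[-78.6 -92.   61. ]]
disc side [[-79.7 -89.2  61. ]]
(array([ 0.47254455, -0.15469522,  0.06372268]), array([0.35660066]))
1.6 [[414.0, 96.0], [406.0, 59.0], [424.0, 108.0], [416.0, 71.0]] [[290.0, 86.0], [229.0, 58.0], [313.0, 88.0], [253.0, 60.0]]
1.7 [[435.0, 90.0], [428.0, 55.0], [446.0, 103.0], [438.0, 67.0]] [[291.0, 60.0], [231.0, 33.0], [315.0, 62.0], [255.0, 35.0]]
1.8 [[457.0, 87.0], [448.0, 54.0], [467.0, 99.0], [458.0, 66.0]] [[293.0, 35.0], [233.0, 9.0], [317.0, 37.0], [257.0, 11.0]]
1.9 [[477.0, 85.0], [468.0, 54.0], [488.0, 98.0], [478.0, 66.0]] [[294.0, 11.0], [234.0, -13.0], [318.0, 13.0], [258.0, -11.0]]
1.95 [[487.0, 85.0], [477.0, 55.0], [498.0, 98.0], [487.0, 67.0]] [[295.0, -0.0], [235.0, -24.0], [319.0, 1.0], [258.0, -22.0]]
[[ 0.427 -0.085  0.   ]
 [ 0.507 -0.09   0.   ]
 [ 0.55  -0.198  0.   ]
 [ 0.628 -0.073  0.   ]]
```

View pics/s2.png

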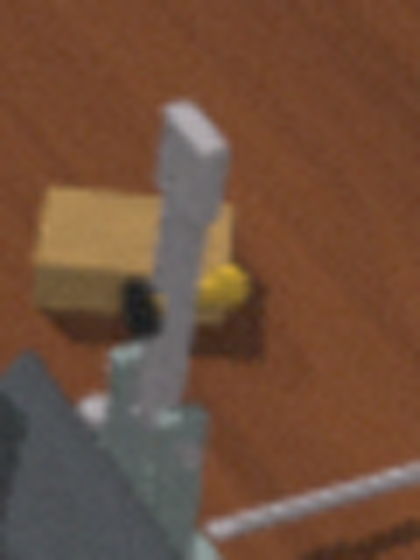

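```bash
python3 -m inch '0 0 0 0 0 -0.815 100;0 0 0 0 0 -0.815 100;0 0 0 0 0 -0.815 100;-0.97 0.4 0 0 0 0 100;-0.97 0.4 0 0 0 0 100;-0.97 0.4 0 0 0 0 100;-0.97 0.4 0 0 0 0 100;-0.97 0.4 0 0 0 0 100;-0.97 0.4 0 0 0 0 100;-0.97 0.4 0 0 0 0 100;-0.97 0.4 0 0 0 0 100;-0.97 0.4 0 0 0 0 100;-0.97 0.4 0 0 0 0 100;-0.97 0.4 0 0 0 0 100;-0.97 0.4 0 0 0 0 100;-0.97 0.4 0 0 0 0 100;-0.97 0.4 0 0 0 0 100;-0.97 0.4 0 0 0 0 100;-0.97 0.4 0 0 0 0 100;-0.97 0.4 0 0 0 0 100'; python3 -c "
from h import *
where()"
```

```text
clock: 2.75
tcp_pos: [0.4195, -0.0818, 0.2309]
eef_rot: [[0.064, 0.998, 0.001], [0.998, -0.064, -0.0], [-0.0, 0.001, -1.0]]
wrist_force: [1.0, 0.2, 0.2]
finger_gap: 0.0872
t 2.75 tcp_c mm [-137.5  -22.   230.9] F_c [0.97 0.24 0.24] gap 87.2 xaxis yaw(c) 89.96 tilt [ 0.05 -0.01]
```

```bash
python3 -c "
from h import *
for uv in((391,252),(380,255),(398,320)): print(w2c(plane('top',uv,.03)))
print(w2c(plane('top',(320,180),.03)),w2c(plane('top',(301,195),.038)))"; python3 -m inch '0 0 0.8 0 0 0 100;0 0 0.8 0 0 0 100;0 0 0.8 0 0 0 100;0 0 0.8 0 0 0 100;0 0 0 0 0 0 100'
```

```text
[[-146.50316756 -112.73749761   30.        ]]
[[-157.46324087  -82.50213204   30.        ]]
[[-330.28791939 -142.93646513   30.        ]]
[[ 43.63549908 104.14700765  30.        ]] [[ -6.34867728 154.2029931   38.        ]]
clock: 3.25
tcp_pos: [0.417, -0.0791, 0.0999]
eef_rot: [[0.064, 0.998, -0.007], [0.998, -0.064, 0.003], [0.003, -0.007, -1.0]]
wrist_force: [-0.4, 0.0, 0.3]
finger_gap: 0.0872
```

```bash
python3 -m inch '0 0.3 0.2 0 0 0 100;0 0.2 0.4 0 0 0 100;0 0 0.32 0 0 0 100;0 0 0 0 0 0 100'; python3 -c "
from h import *
where()
crop('side','s3',(260,120,170,150),4);crop('top','t3',(300,155,120,120),5)"
```

```text
clock: 3.65
tcp_pos: [0.4407, -0.0816, 0.0661]
eef_rot: [[0.063, 0.998, 0.002], [0.998, -0.063, -0.001], [-0.001, 0.002, -1.0]]
wrist_force: [-0.5, -0.1, -0.1]
finger_gap: 0.0869
t 3.65 tcp_c mm [-116.3  -20.5   66.1] F_c [-0.47 -0.17 -0.13] gap 86.9 xaxis yaw(c) 90.02 tilt [ 0.11 -0.05]
```

View pics/s3.png

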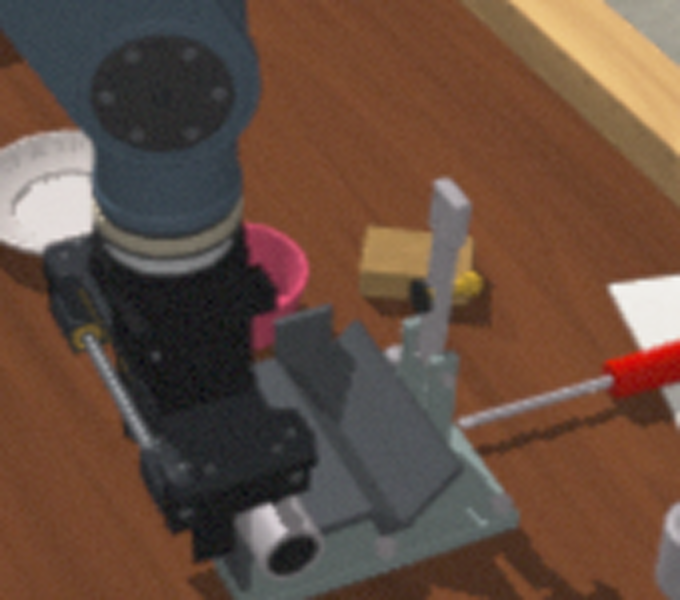

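View pics/t3.png

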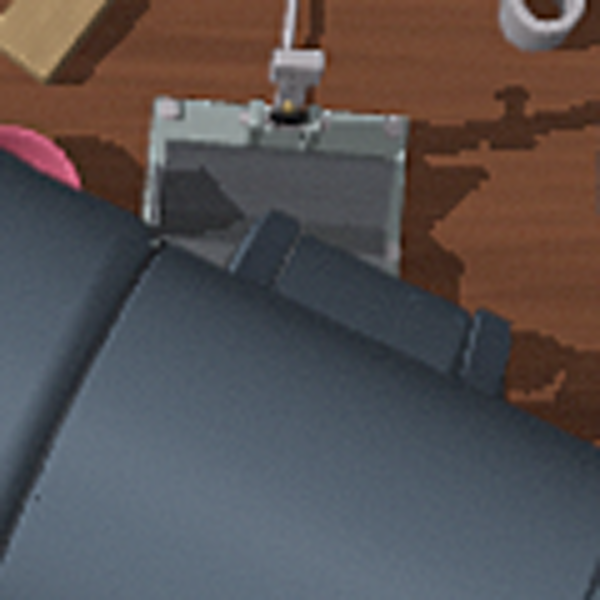

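```bash
python3 -m inch '0 0.06 0.06 0 0 0 100;0 0.06 0 0 0 0 100;0 0.06 0 0 0 0 100;0 0.06 0 0 0 0 100;0 0.06 0 0 0 0 100;0 0.06 0 0 0 0 100;0 0.06 0 0 0 0 100;0 0.06 0 0 0 0 100;0 0.06 0 0 0 0 100;0 0.06 0 0 0 0 100;0 0.06 0 0 0 0 100;0 0.06 0 0 0 0 100'; python3 -c "
from h import *
where()
crop('side','s4',(260,120,170,150),4)"
```

```text
clock: 4.95
tcp_pos: [0.4679, -0.083, 0.0633]
eef_rot: [[0.063, 0.998, -0.0], [0.998, -0.063, 0.0], [0.0, -0.0, -1.0]]
wrist_force: [-1.2, -0.0, 1.0]
finger_gap: 0.0872
t 4.95 tcp_c mm [-89.1 -20.1  63.3] F_c [-1.17 -0.09  1.01] gap 87.2 xaxis yaw(c) 90.0 tilt [-0.01  0.  ]
```

View pics/s4.png

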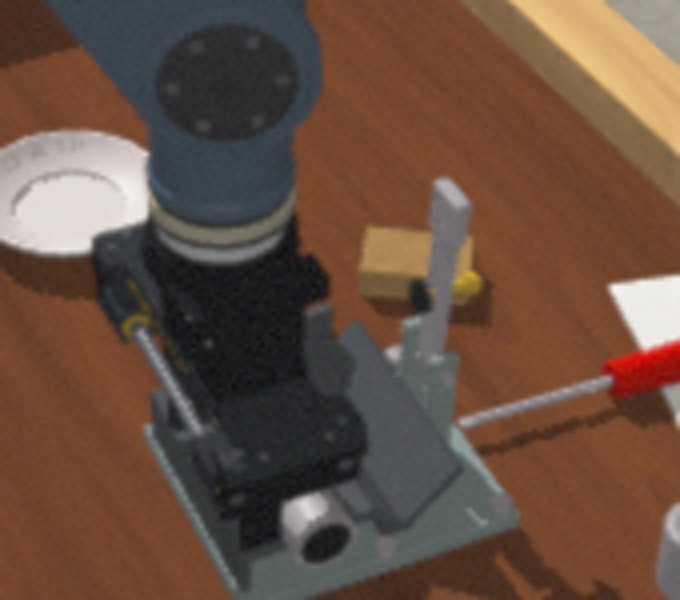

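```bash
python3 -c "
from h import *
print(w2c(plane('side',(340.7,255),.062)))"; python3 -m inch '0 0.06 0 0 0 0 100;0 0.06 0 0 0 0 100;0 0.06 0 0 0 0 100;0 0.06 0 0 0 0 100;0 0.06 0 0 0 0 100;0 0.06 0 0 0 0 100;0 0.06 0 0 0 0 100;0 0.05 0 0 0 0 100;0 0.05 0 0 0 0 100;0 0.05 0 0 0 0 100;0 0.04 0 0 0 0 100;0 0.04 0 0 0 0 100;0 0.04 0 0 0 0 100;0 0.04 0 0 0 0 100'; python3 -c "
from h import *
where()
crop('side','s5',(260,120,170,150),4)"
```

```text
[[-60.26405656 -88.45015646  62.        ]]
clock: 6.4
tcp_pos: [0.4969, -0.0848, 0.0633]
eef_rot: [[0.063, 0.998, -0.0], [0.998, -0.063, 0.0], [0.0, -0.0, -1.0]]
wrist_force: [-2.2, 0.3, 1.2]
finger_gap: 0.087
t 6.4 tcp_c mm [-60.  -20.1  63.3] F_c [-2.24  0.12  1.24] gap 87.0 xaxis yaw(c) 90.0 tilt [-0.01  0.  ]
```

View pics/s5.png

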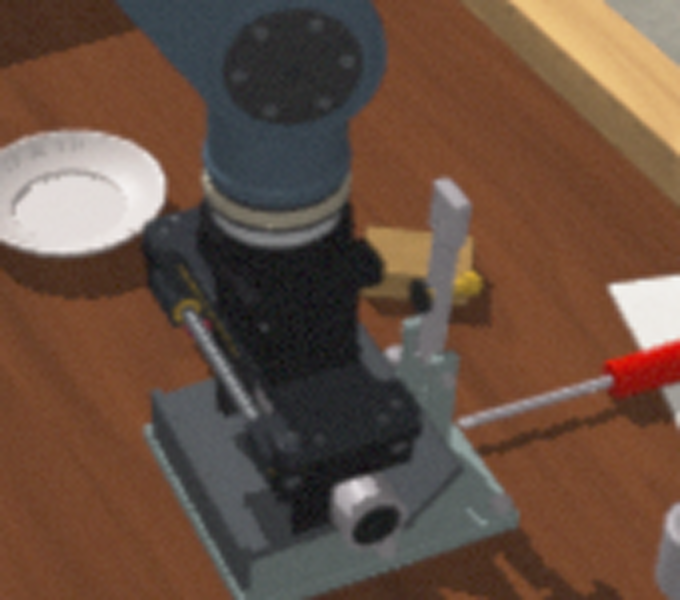

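```bash
python3 -m inch '0 0.04 0 0 0 0 100;0 0.04 0 0 0 0 100;0 0.03 0 0 0 0 100;0 0.03 0 0 0 0 100;0 0.03 0 0 0 0 100;0 0.03 0 0 0 0 100;0 0.03 0 0 0 0 100;0 0.03 0 0 0 0 100;0 0.03 0 0 0 0 100;0 0.03 0 0 0 0 100;0 0.03 0 0 0 0 100'; python3 -c "
from h import *
where()
crop('side','s6',(260,120,170,150),4)"
```

```text
clock: 7.55
tcp_pos: [0.5113, -0.0858, 0.0634]
eef_rot: [[0.063, 0.998, 0.001], [0.998, -0.063, -0.0], [-0.0, 0.001, -1.0]]
wrist_force: [-0.2, -0.2, -0.4]
finger_gap: 0.087
t 7.55 tcp_c mm [-45.6 -20.3  63.4] F_c [-0.14 -0.18 -0.44] gap 87.0 xaxis yaw(c) 90.0 tilt [ 0.04 -0.02]
```

View pics/s6.png

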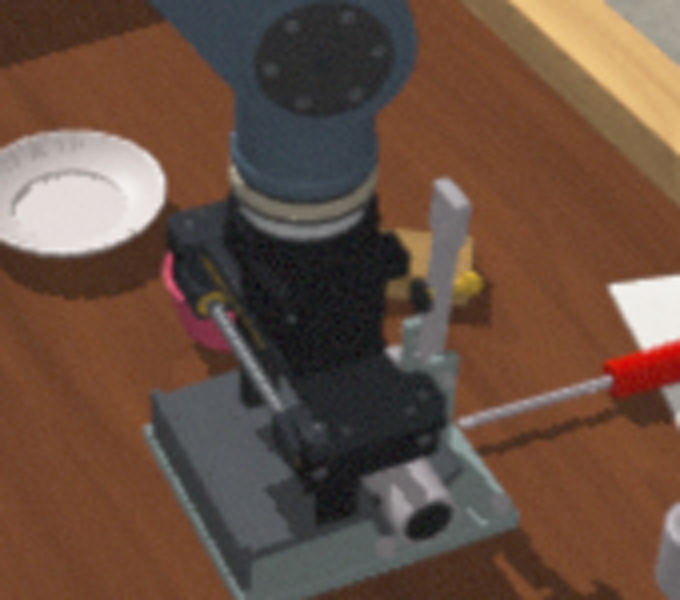

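```bash
python3 -m inch '0 -0.4 0 0 0 0 100;0 -0.4 -0.2 0 0 0 100;0 -0.3 -0.7 0 0 0 100;-0.6 0 -0.8 0 0 0 100;-0.8 0 -0.8 0 0 0 60;-0.8 0 -0.4 0 0 0 30;-0.8 0 0 0 0 0 0;-0.5 0 0 0 0 0 0;0 0 0 0 0 0 0;0 0 0 0 0 0 0'; python3 -c "
from h import *
where(); print(manip.read_state()['q'])
crop('side','s7',(260,120,170,150),4);crop('top','t7',(300,155,120,120),5)"
```

```text
clock: 8.6
tcp_pos: [0.4577, -0.2223, 0.1792]
eef_rot: [[0.064, 0.998, -0.001], [0.998, -0.064, 0.001], [0.001, -0.001, -1.0]]
wrist_force: [-0.8, 0.1, -0.2]
finger_gap: 0.0468
t 8.6 tcp_c mm [ -90.5 -159.9  179.2] F_c [-0.81  0.03 -0.24] gap 46.8 xaxis yaw(c) 89.93 tilt [-0.03  0.06]
[-3.85239066e+01  2.55999574e+01  1.01637809e+02  3.41037933e-02
  5.28252337e+01 -1.24847230e+02]
```

View pics/s7.png

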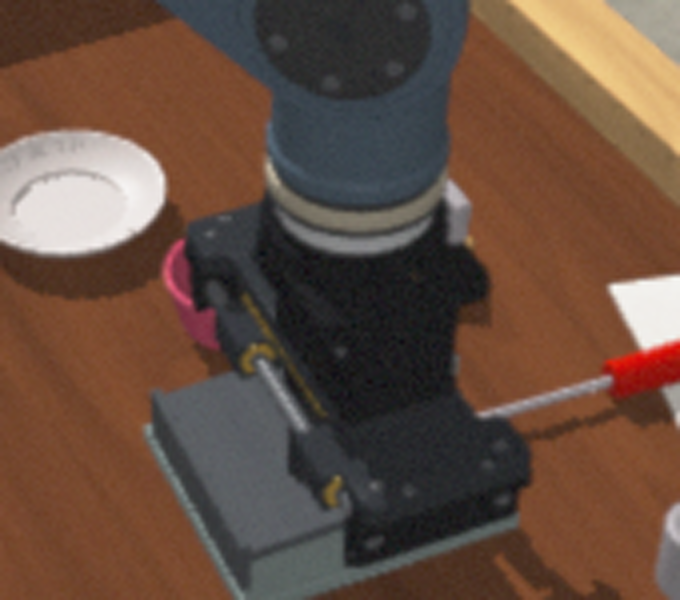

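View pics/t7.png

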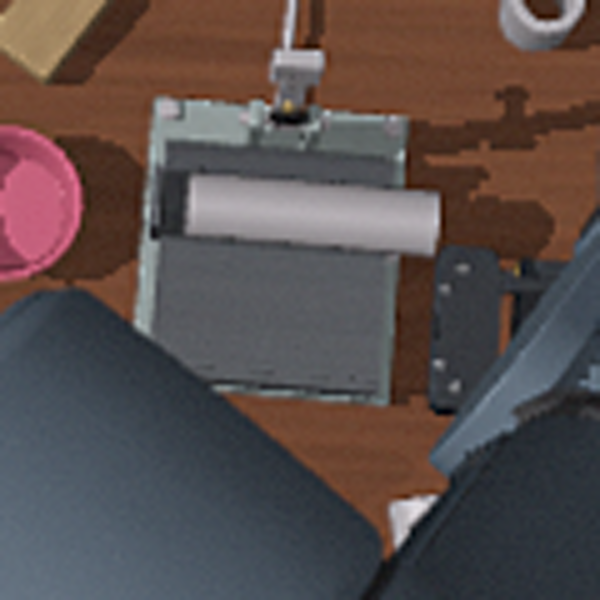

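```bash
python3 -m inch '0 0 0 0 0 0.982 0;0 0 0 0 0 0.982 0;0 0 0 0 0 0.982 0;0 0 0 0 0 0.982 0;0 0 0 0 0 0.982 0;0 0 0 0 0 0.982 0;0 0 0 0 0 0.982 0;0 0 0 0 0 0.982 0;0 0 0 0 0 0.982 0;0 0 0 0 0 0.982 0;0 0 0 0 0 0.982 0;0 0 0 0 0 0.982 0;0 0 0 0 0 0.982 0;0 0 0 0 0 0.982 0;0 0 0 0 0 0.982 0;0 0 0 0 0 0.982 0'; python3 -c "
from h import *
where()
k=np.array([300,155])
for uv in((189,205),(438,222)): print(w2c(plane('top',np.array(uv)/5-.5+k,.0505)))
"
```

```text
clock: 10.3
tcp_pos: [0.458, -0.221, 0.1791]
eef_rot: [[0.998, -0.066, -0.001], [-0.066, -0.998, 0.001], [-0.001, -0.001, -1.0]]
wrist_force: [-0.1, 0.7, 0.1]
finger_gap: 0.0003
t 10.3 tcp_c mm [ -90.3 -158.5  179.1] F_c [-0.14  0.68  0.1 ] gap 0.3 xaxis yaw(c) -0.15 tilt [-0.05  0.05]
[[-1.65575197 50.57954576 50.5       ]]
[[  0.13003828 -90.1900447   50.5       ]]
```

```bash
python3 -m inch '0.75 -0.2 0 0 0 0 0;0.75 -0.2 0 0 0 0 0;0.75 -0.2 0.2 0 0 0 0;0 0 0.8 0 0 0 0;0 0 0.8 0 0 0 0;0 0 0.8 0 0 0 0;0 0 0.6 0 0 0 0;0 0 0 0 0 0 0;0 0 0 0 0 0 0'; python3 -c "
from h import *
where()
crop('side','s8',(260,120,170,150),4);crop('top','t8',(300,155,120,120),5)"
```

```text
clock: 11.2
tcp_pos: [0.5494, -0.2033, 0.0512]
eef_rot: [[0.998, -0.062, -0.001], [-0.062, -0.998, 0.001], [-0.001, -0.001, -1.0]]
wrist_force: [0.7, 0.8, -0.1]
finger_gap: 0.0003
t 11.2 tcp_c mm [  -0.2 -135.1   51.2] F_c [ 0.68  0.85 -0.15] gap 0.3 xaxis yaw(c) 0.05 tilt [-0.06  0.04]
```

View pics/s8.png

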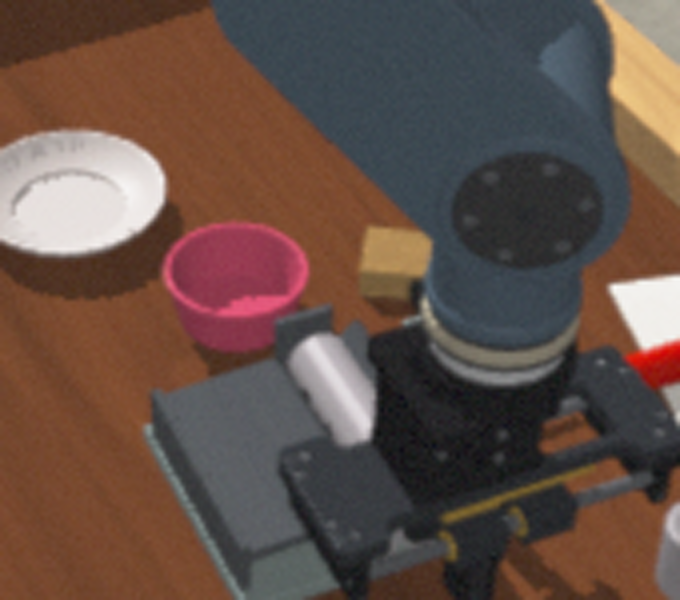

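View pics/t8.png

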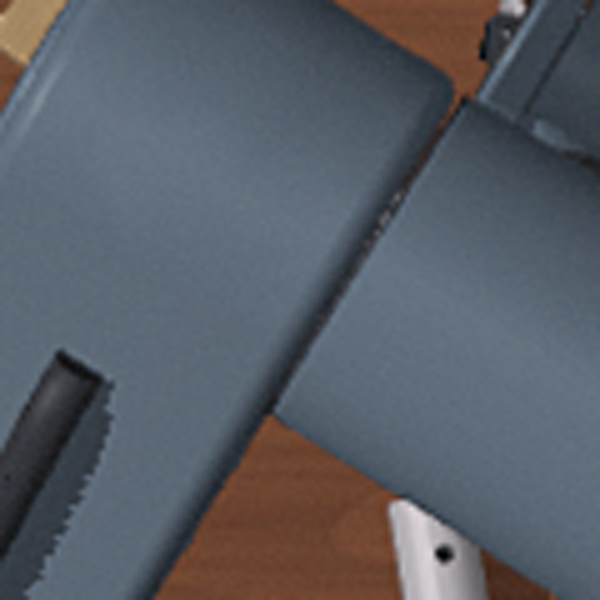

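```bash
python3 -c "
from h import *
for z in (0,.05,.1,.15,.2,.25,.3): print(z,proj('side',[.5494,-.2033,z]), (proj('side',[.5494,-.2033,z])[0]-[260,120])*4)
print(manip.read_state()['q'])
"
```

```text
0 [[374.53766858 280.81305443]] [458.15067431 643.25221774]
0.05 [[376.28569597 265.66412426]] [465.14278387 582.65649703]
0.1 [[378.14890138 249.51702673]] [472.59560553 518.06810692]
0.15 [[380.1390563  232.26974665]] [480.55622522 449.07898658]
0.2 [[382.26959289 213.80587689]] [489.07837158 375.22350757]
0.25 [[384.55590754 193.99198772]] [498.22363017 295.96795087]
0.3 [[387.01573354 172.67439707]] [508.06293417 210.69758826]
[-3.12688712e+01  4.16278252e+01  9.51317514e+01  2.13169905e-03
  4.30994674e+01 -2.76665194e+01]
```

```bash
python3 -m inch '0 -0.3 0.12 0 0 0 0;0 -0.3 0 0 0 0 0;0 -0.1 0 0 0 0 0;0 -0.05 0 0 0 0 0;0 -0.05 0 0 0 0 0;0 -0.05 0 0 0 0 0;0 -0.05 0 0 0 0 0;0 -0.05 0 0 0 0 0;0 0 0 0 0 0 0'; python3 -c "
from h import *
where()"; python3 -m inch '0 -0.05 0 0 0 0 0;0 -0.05 0 0 0 0 0;0 -0.04 0 0 0 0 0;0 -0.04 0 0 0 0 0'; python3 -c "
from h import *
where()
crop('side','s9',(260,120,170,150),4)"
```

```text
clock: 12.2
tcp_pos: [0.5519, -0.167, 0.0466]
eef_rot: [[0.998, -0.064, 0.0], [-0.064, -0.998, -0.001], [0.0, 0.001, -1.0]]
wrist_force: [-0.5, -2.9, -0.2]
finger_gap: 0.0003
t 12.2 tcp_c mm [  0.1 -98.7  46.6] F_c [-0.35 -2.89 -0.22] gap 0.3 xaxis yaw(c) -0.02 tilt [ 0.01 -0.04]
clock: 12.6
tcp_pos: [0.5524, -0.1593, 0.0466]
eef_rot: [[0.998, -0.064, 0.0], [-0.064, -0.998, -0.0], [0.0, 0.0, -1.0]]
wrist_force: [-0.6, -3.0, -0.5]
finger_gap: 0.0007
t 12.6 tcp_c mm [  0.1 -91.   46.6] F_c [-0.36 -3.05 -0.46] gap 0.7 xaxis yaw(c) -0.03 tilt [ 0.01 -0.01]
```

View pics/s9.png

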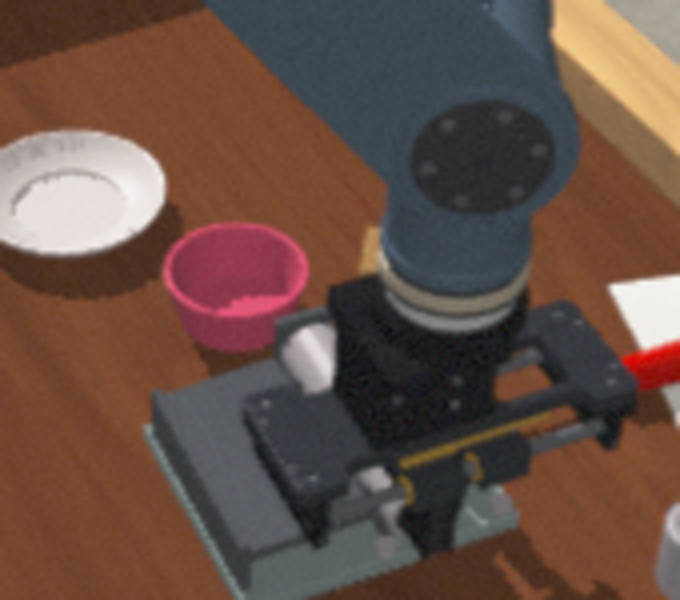

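```bash
W='from h import *
where()'; python3 -m inch '0 -0.03 0 0 0 0 0;0 -0.03 0 0 0 0 0'>/dev/null; python3 -c "$W"; python3 -m inch '0 -0.025 0 0 0 0 0'>/dev/null; python3 -c "$W"; python3 -m inch '0 -0.025 0 0 0 0 0'>/dev/null; python3 -c "$W";
```

```text
t 12.85 tcp_c mm [  0.1 -88.6  46.6] F_c [-0.34 -2.66  0.19] gap 0.6 xaxis yaw(c) -0.02 tilt [ 0.01 -0.01]
t 12.95 tcp_c mm [  0.1 -87.5  46.6] F_c [ 0.27 -2.43 -0.06] gap 0.3 xaxis yaw(c) -0.02 tilt [ 0.01 -0.01]
t 13.05 tcp_c mm [  0.1 -86.5  46.6] F_c [-0.33 -2.54 -0.04] gap 0.4 xaxis yaw(c) -0.02 tilt [ 0.01 -0.01]
```

```bash
W='from h import *
where()'; python3 -m inch '0 -0.025 0 0 0 0 0'>/dev/null; python3 -c "$W"; python3 -m inch '0 -0.02 0 0 0 0 0'>/dev/null; python3 -c "$W";
```

```text
t 13.15 tcp_c mm [  0.1 -85.6  46.6] F_c [-0.06 -2.99  0.65] gap 0.6 xaxis yaw(c) -0.02 tilt [ 0.01 -0.01]
t 13.25 tcp_c mm [  0.1 -84.7  46.6] F_c [ 0.56 -2.26 -0.27] gap 0.6 xaxis yaw(c) -0.02 tilt [ 0.01 -0.01]
```

```bash
python3 -c "
from h import *
crop('side','s10',(310,170,60,60),10)"
```

```text
(no output)
```

View pics/s10.png

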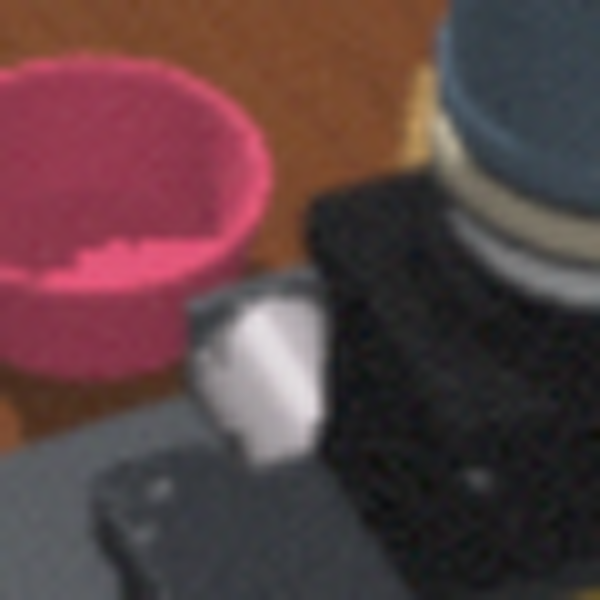

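Nearly at the stop plate; I'll continue in sub-millimetre steps until the force rises.

```bash
W='from h import *
where()'; python3 -m inch '0 -0.02 0 0 0 0 0'>/dev/null; python3 -c "$W"; python3 -m inch '0 -0.015 0 0 0 0 0'>/dev/null; python3 -c "$W";
```

```text
t 13.4 tcp_c mm [  0.1 -84.6  46.6] F_c [-1.12 -7.12 -0.83] gap 0.3 xaxis yaw(c) 0.02 tilt [ 0.01 -0.07]
t 13.5 tcp_c mm [  0.1 -84.6  46.6] F_c [-1.75 -9.25 -0.46] gap 0.3 xaxis yaw(c) 0.04 tilt [ 0.01 -0.12]
```

```bash
W='from h import *
where()'; python3 -m inch '0 -0.015 0 0 0 0 0'>/dev/null; python3 -c "$W"; python3 -m inch '0 -0.012 0 0 0 0 0'>/dev/null; python3 -c "$W";
```

```text
t 13.6 tcp_c mm [  0.2 -84.6  46.6] F_c [ -1.63 -11.13  -0.65] gap 0.7 xaxis yaw(c) 0.06 tilt [ 0.01 -0.17]
t 13.7 tcp_c mm [  0.1 -84.6  46.6] F_c [ -1.36 -10.83  -0.58] gap 0.3 xaxis yaw(c) 0.07 tilt [ 0.01 -0.21]
```

```bash
python3 -m inch '0 0.2 0 0 0 0 0;0 0.6 0 0 0 0 0;0 0.3 -0.7 0 0 0 0;0 0 -0.9 0 0 0 0;0.5 0 -0.9 0 0 0 0;0.9 0 -0.9 0 0 0 0;0.8 0 -0.2 0 0 0 0;0.3 0 0 0 0 0 0;0 0 0 0 0 0 0;0 0 0 0 0 0 0'; python3 -c "
from h import *
where(); print(manip.read_state()['q'])
crop('side','s11',(280,130,140,140),4.2);crop('top','t11',(315,150,100,100),6)"
```

```text
clock: 14.7
tcp_pos: [0.6479, -0.1997, 0.1888]
eef_rot: [[0.998, -0.063, -0.003], [-0.063, -0.998, 0.002], [-0.003, -0.002, -1.0]]
wrist_force: [-0.3, 0.2, -0.9]
finger_gap: 0.0005
t 14.7 tcp_c mm [  97.9 -125.2  188.8] F_c [-0.26  0.18 -0.93] gap 0.5 xaxis yaw(c) 0.0 tilt [-0.18  0.13]
[-2.65696201e+01  3.69718953e+01  7.59650113e+01  4.18469381e-02
  6.72803199e+01 -2.29614687e+01]
```

View pics/s11.png

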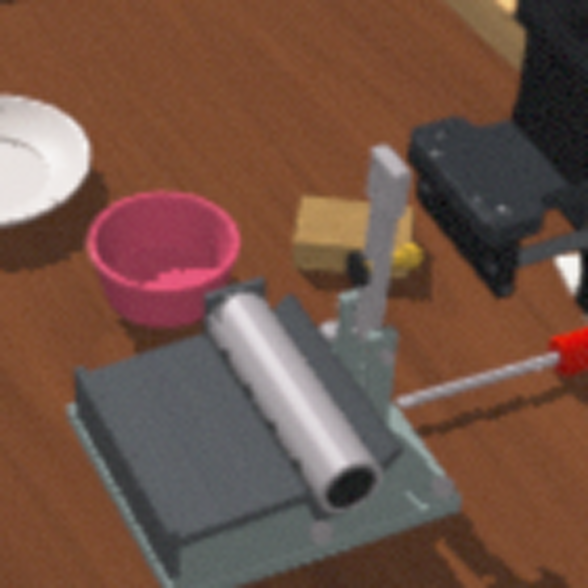

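View pics/t11.png

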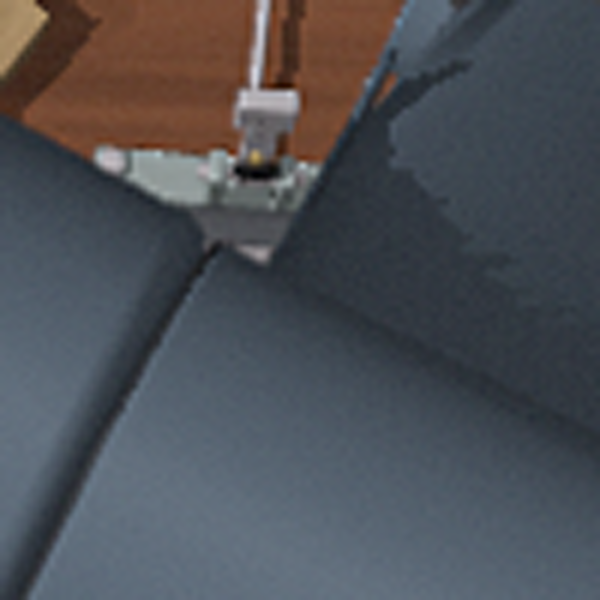

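```bash
python3 -m inch '0 -0.8 0 0 0 0 0;0 -0.8 0 0 0 0 0;0 -0.8 0 0 0 0 0;0 -0.7 0 0 0 0 0;0 0 0 0 0 0 0;0 0 0 0 0 0 0'; python3 -c "
from h import *
where()
r=104
f=lambda a:np.array([46-r*np.cos(a)+5*np.sin(a)+15,79.5+r*np.sin(a)+5*np.cos(a)+8])
p=None
for a in np.arange(1.6,-.11,-.1):
    q=f(a); print(round(a,2),np.round(q,1),None if p is None else np.round((q-p)*[1,-1]/40,3)); p=q
crop('side','s12',(280,130,140,140),4.2)"
```

```text
clock: 15.4
tcp_pos: [0.6562, -0.0766, 0.1896]
eef_rot: [[0.998, -0.062, -0.001], [-0.062, -0.998, -0.0], [-0.001, 0.0, -1.0]]
wrist_force: [0.1, 0.3, -0.4]
finger_gap: 0.0004
t 15.4 tcp_c mm [ 98.4  -1.9 189.6] F_c [ 0.12  0.34 -0.4 ] gap 0.4 xaxis yaw(c) 0.04 tilt [-0.08 -0.  ]
1.6 [ 69.  191.3] None
1.5 [ 58.6 191.6] [-0.26  -0.007]
1.4 [ 48.3 190.8] [-0.26   0.019]
1.3 [ 38. 189.] [-0.256  0.045]
1.2 [ 28.  186.2] [-0.251  0.07 ]
1.1 [ 18.3 182.5] [-0.242  0.095]
1.0 [  9.  177.7] [-0.232  0.118]
0.9 [  0.3 172.1] [-0.219  0.141]
0.8 [ -7.9 165.6] [-0.203  0.162]
0.7 [-15.3 158.3] [-0.186  0.182]
0.6 [-22.  150.3] [-0.167  0.199]
0.5 [-27.9 141.7] [-0.146  0.215]
0.4 [-32.8 132.6] [-0.124  0.229]
0.3 [-36.9 123. ] [-0.101  0.24 ]
0.2 [-39.9 113.1] [-0.076  0.249]
0.1 [-42.  102.9] [-0.051  0.255]
-0.0 [-43.   92.5] [-0.025  0.259]
-0.1 [-43.   82.1] [0.001 0.26 ]
```

View pics/s12.png

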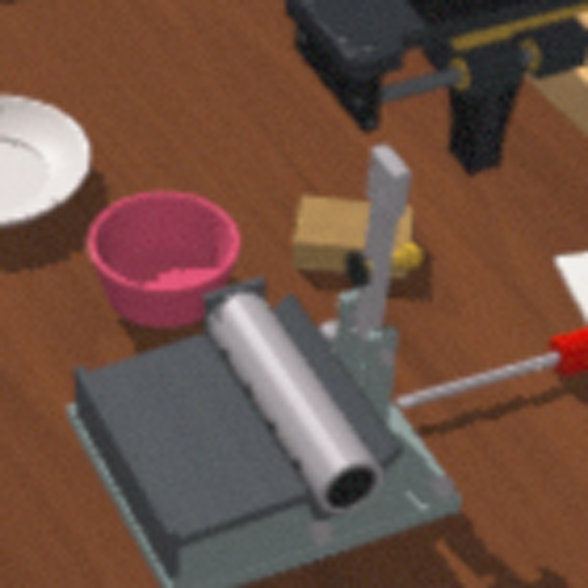

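```bash
python3 -m inch '-0.33 0 0 0 0 0 0;-0.25 0 0 0 0 0 0;-0.15 0 0 0 0 0 0;-0.26 0 -0.007 0 0 0 0;-0.26 0 0.019 0 0 0 0;-0.256 0 0.045 0 0 0 0;-0.251 0 0.07 0 0 0 0;-0.242 0 0.095 0 0 0 0'; python3 -c "
from h import *
where()
crop('side','s13',(280,100,140,140),4.2)"
```

```text
clock: 16.25
tcp_pos: [0.5812, -0.0734, 0.1839]
eef_rot: [[0.998, -0.064, 0.012], [-0.064, -0.998, -0.003], [0.012, 0.002, -1.0]]
wrist_force: [3.2, 0.6, 6.3]
finger_gap: 0.0003
t 16.25 tcp_c mm [ 23.3  -3.5 183.9] F_c [3.17 0.77 6.26] gap 0.3 xaxis yaw(c) -0.07 tilt [ 0.66 -0.17]
```

View pics/s13.png

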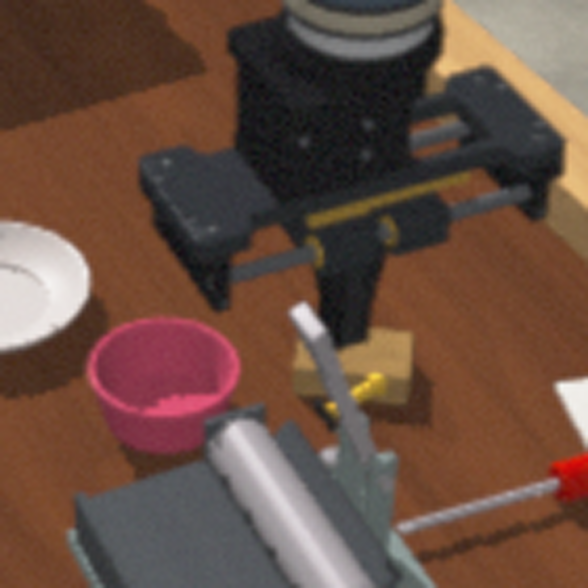

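```bash
python3 -m inch '-0.232 0 0.118 0 0 0 0;-0.219 0 0.141 0 0 0 0;-0.203 0 0.162 0 0 0 0;-0.186 0 0.182 0 0 0 0;-0.167 0 0.199 0 0 0 0;-0.146 0 0.215 0 0 0 0'; python3 -c "
from h import *
where()
crop('side','s14',(280,100,140,140),4.2)"
```

```text
clock: 16.9
tcp_pos: [0.5316, -0.0699, 0.1416]
eef_rot: [[0.998, -0.064, 0.002], [-0.064, -0.998, -0.002], [0.002, 0.001, -1.0]]
wrist_force: [0.2, -0.6, 7.5]
finger_gap: 0.0004
t 16.9 tcp_c mm [-26.4  -3.1 141.6] F_c [ 0.24 -0.59  7.47] gap 0.4 xaxis yaw(c) -0.02 tilt [ 0.13 -0.09]
```

View pics/s14.png

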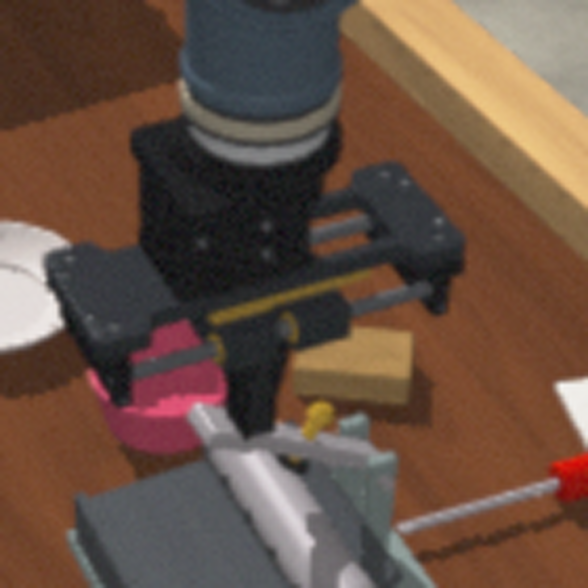

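```bash
W='from h import *
where()'; python3 -m inch '-0.124 0 0.229 0 0 0 0;-0.06 0 0.12 0 0 0 0;-0.04 0 0.12 0 0 0 0'>/dev/null; python3 -c "$W"; python3 -m inch '-0.04 0 0.1 0 0 0 0;-0.02 0 0.05 0 0 0 0'>/dev/null; python3 -c "$W"
```

```text
t 17.25 tcp_c mm [-35.4  -2.9 122.2] F_c [-0.24 -1.17  6.39] gap 0.6 xaxis yaw(c) -0.01 tilt [ 0.05 -0.05]
t 17.45 tcp_c mm [-37.6  -2.9 115.9] F_c [ 1.39 -1.57  5.38] gap 0.5 xaxis yaw(c) -0.02 tilt [ 0.06 -0.05]
```

```bash
W='from h import *
where()'; python3 -m inch '-0.01 0 0.05 0 0 0 0;-0.01 0 0.05 0 0 0 0'>/dev/null; python3 -c "$W"; python3 -m inch '-0.01 0 0.05 0 0 0 0'>/dev/null; python3 -c "$W"; python3 -m inch '-0.01 0 0.05 0 0 0 0'>/dev/null; python3 -c "$W"
```

```text
t 17.65 tcp_c mm [-38.7  -2.8 112.1] F_c [-0.43 -2.7   5.73] gap 0.6 xaxis yaw(c) -0.01 tilt [ 0.02 -0.05]
t 17.75 tcp_c mm [-39.2  -2.8 110. ] F_c [-0.12 -2.11  5.15] gap 0.6 xaxis yaw(c) -0.01 tilt [ 0.01 -0.04]
t 17.85 tcp_c mm [-39.6  -2.8 108. ] F_c [-1.49 -1.66  5.78] gap 0.8 xaxis yaw(c) -0.01 tilt [ 0.   -0.04]
```

```bash
python3 -c "
from h import *
crop('side','s15',(290,160,110,110),5.4)"
```

```text
(no output)
```

View pics/s15.png

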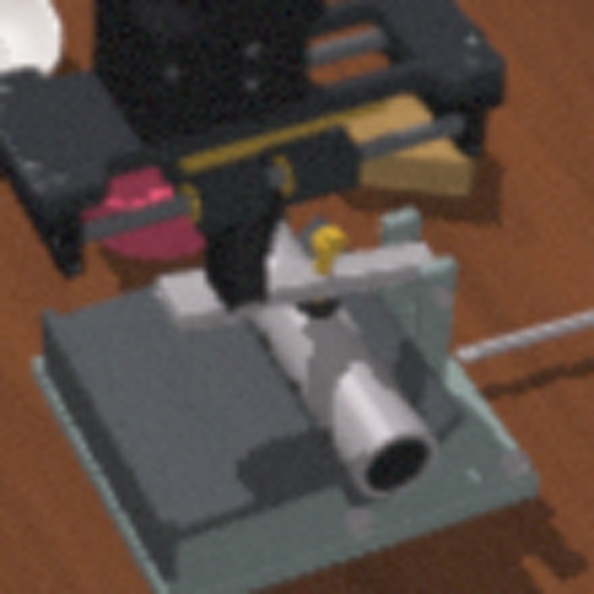

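```bash
W='from h import *
where()'; for i in 1; do python3 -m inch '0 0 0.04 0 0 0 0'>/dev/null; python3 -c "$W"; python3 -m inch '0 0 0.04 0 0 0 0'>/dev/null; python3 -c "$W"; python3 -m inch '0 0 0.04 0 0 0 0'>/dev/null; python3 -c "$W"; done
```

```text
t 18.0 tcp_c mm [-40.   -2.8 106.4] F_c [-2.21 -2.74  5.73] gap -0.0 xaxis yaw(c) 0.0 tilt [-0.04 -0.04]
t 18.1 tcp_c mm [-40.3  -2.8 104.7] F_c [-1.95 -2.81  5.97] gap 0.3 xaxis yaw(c) 0.01 tilt [-0.08 -0.03]
t 18.2 tcp_c mm [-40.5  -2.7 103. ] F_c [-2.02 -2.72  4.69] gap 0.6 xaxis yaw(c) 0.02 tilt [-0.12 -0.03]
```

```bash
W='from h import *
where()';  python3 -m inch '0 0 0.04 0 0 0 0'>/dev/null; python3 -c "$W"; python3 -m inch '-0.01 0 0.03 0 0 0 0'>/dev/null; python3 -c "$W"; python3 -m inch '-0.01 0 0.03 0 0 0 0'>/dev/null; python3 -c "$W"
```

```text
t 18.3 tcp_c mm [-40.8  -2.7 101.4] F_c [-2.31 -2.46  6.81] gap 0.5 xaxis yaw(c) 0.02 tilt [-0.15 -0.03]
t 18.4 tcp_c mm [-41.   -2.8 100.1] F_c [-1.87 -3.67  6.1 ] gap 0.2 xaxis yaw(c) 0.01 tilt [-0.12 -0.03]
t 18.5 tcp_c mm [-41.2  -2.8  99. ] F_c [-1.42 -3.29  5.67] gap 0.2 xaxis yaw(c) 0.01 tilt [-0.09 -0.03]
```

```bash
W='from h import *
where()';  python3 -m inch '0 0 0.03 0 0 0 0'>/dev/null; python3 -c "$W"; python3 -m inch '0 0 0.03 0 0 0 0'>/dev/null; python3 -c "$W"; python3 -m inch '0 0 0.03 0 0 0 0'>/dev/null; python3 -c "$W"; python3 -m inch '0 0 0.02 0 0 0 0'>/dev/null; python3 -c "$W"
```

```text
t 18.6 tcp_c mm [-41.3  -2.8  97.8] F_c [-1.39 -3.32  5.01] gap 0.4 xaxis yaw(c) 0.01 tilt [-0.11 -0.03]
t 18.7 tcp_c mm [-41.4  -2.8  96.7] F_c [-2.05 -3.2  11.57] gap 0.6 xaxis yaw(c) 0.01 tilt [-0.13 -0.03]
t 18.8 tcp_c mm [-41.5  -2.8  96.3] F_c [-4.41 -2.53 20.51] gap -0.0 xaxis yaw(c) 0.02 tilt [-0.14 -0.03]
t 18.9 tcp_c mm [-41.4  -2.8  96.2] F_c [-5.55 -3.06 24.29] gap 0.2 xaxis yaw(c) 0.03 tilt [-0.12 -0.04]
```

```bash
W='from h import *
where()';  python3 -m inch '0 0 0.02 0 0 0 0'>/dev/null; python3 -c "$W"; python3 -m inch '0 0 0.02 0 0 0 0'>/dev/null; python3 -c "$W"
```

```text
t 19.0 tcp_c mm [-41.4  -2.8  96. ] F_c [-6.92 -2.14 28.48] gap 0.5 xaxis yaw(c) 0.03 tilt [-0.1  -0.05]
t 19.1 tcp_c mm [-41.4  -2.8  95.9] F_c [-7.93 -1.58 34.84] gap 0.4 xaxis yaw(c) 0.04 tilt [-0.09 -0.06]
```

```bash
W='from h import *
where()';  python3 -m inch '0 0 -0.05 0 0 0 0;0 0 -0.05 0 0 0 0;0 0 -0.2 0 0 0 0;0 0 -0.5 0 0 0 0;0 0 -0.8 0 0 0 0;0 0 -0.8 0 0 0 0;0 0 -0.8 0 0 0 0;-0.8 0 -0.4 0 0 0 0;-0.8 0 0 0 0 0 0;-0.8 0 0 0 0 0 0;-0.8 0.8 0 0 0 0 0;0 0.8 0 0 0 0 0;0 0.8 0 0 0 0 0;0 0.8 0 0 0 0 0;0 0.8 0 0 0 0 0;0 0 0 0 0 0 0'; python3 -c "$W
crop('side','s16',(290,160,110,110),5.4);crop('top','t16',(315,150,100,100),6)"
```

```text
clock: 20.7
tcp_pos: [0.3804, -0.2236, 0.237]
eef_rot: [[0.998, -0.068, 0.002], [-0.068, -0.998, -0.002], [0.002, 0.002, -1.0]]
wrist_force: [0.5, -0.9, 0.8]
finger_gap: 0.0003
t 20.7 tcp_c mm [-167.6 -166.   237. ] F_c [ 0.53 -0.91  0.76] gap 0.3 xaxis yaw(c) -0.25 tilt [ 0.09 -0.13]
```

View pics/s16.png

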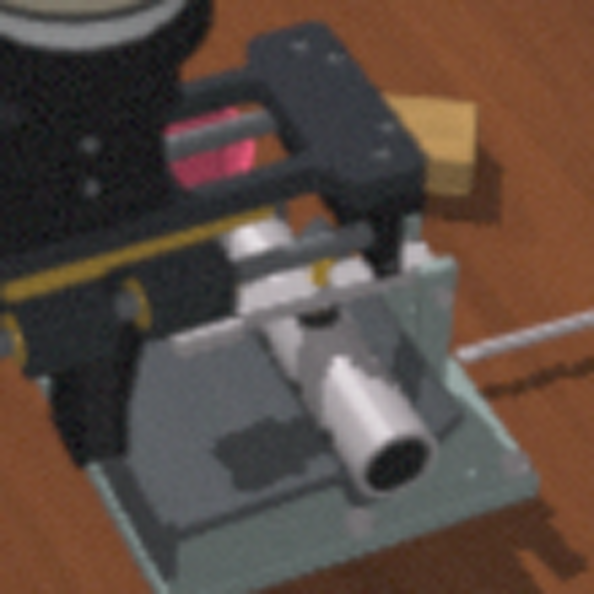

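View pics/t16.png

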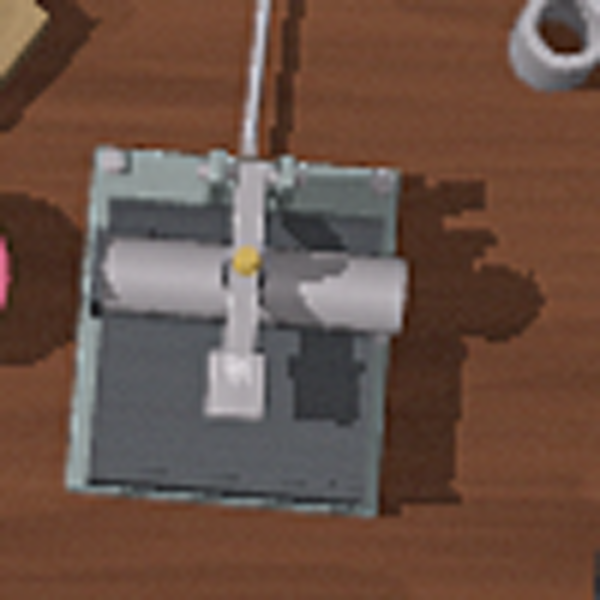

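```bash
python3 -m inch '-0.5 0.8 -0.3 0 0 0 0;-0.3 0.8 0 0 0 0 0;0 0.8 0 0 0 0 0;0 0.8 0 0 0 0 0;0 0 0 0 0 0 0;0 0 0 0 0 0 0'; python3 -c "
from h import *
where()
for uv in((404,296),(105,270)): print(w2c(plane('top',np.array(uv)/6-.5+[315,150],.0505)))
crop('side','s17',(290,160,110,110),5.4); im=eyes.grab_frame('side');cv2.imwrite('pics/s17f.png',im[:,:,::-1])
im=eyes.grab_frame('top');cv2.imwrite('pics/t17f.png',im[:,:,::-1])"
```

```text
clock: 21.4
tcp_pos: [0.3395, -0.3439, 0.2483]
eef_rot: [[0.998, -0.064, -0.001], [-0.064, -0.998, 0.003], [-0.001, -0.003, -1.0]]
wrist_force: [-0.2, 0.4, 0.7]
finger_gap: 0.0001
t 21.4 tcp_c mm [-200.8 -288.7  248.3] F_c [-0.21  0.39  0.69] gap 0.1 xaxis yaw(c) -0.02 tilt [-0.05  0.15]
[[ -0.89680556 -75.39238022  50.5       ]]
[[-1.44176898e-02  6.57570567e+01  5.05000000e+01]]
```

View pics/s17.png

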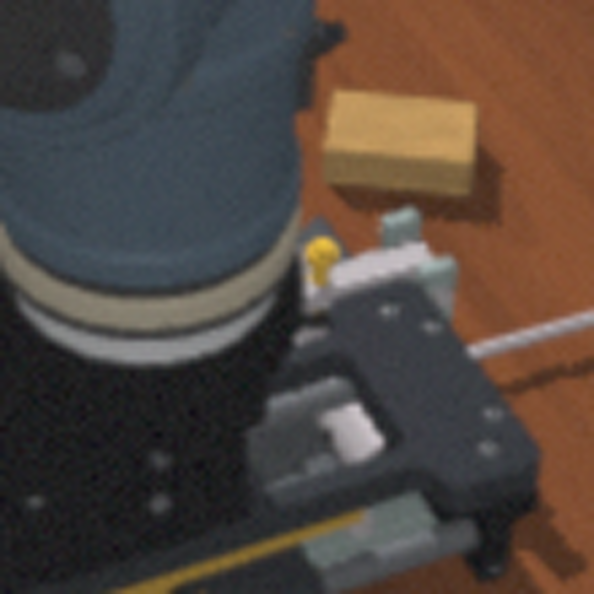

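View pics/t17f.png

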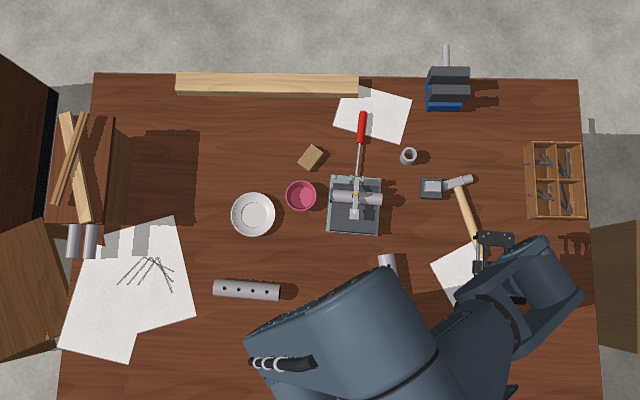

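```bash
python3 -c "
from h import *
print(manip.close_job())"
```

```text
the job is handed in; nothing more can be done
None
```

The job is done and handed in at about 21.5 s of the 72 s allowed. The tube is against the stop plate and the clamp is holding it down.

- **Rolling:** I pushed the tube off the deck with the open fingers, without lifting it. It dropped into the vee by itself: the contact force fell to about zero and the pictures showed it lying there.
- **Sliding:** With the clamp still open, I pushed its end along the vee with the closed fingers at about 3 N. At the stop the force rose to 11 N with no further movement, right at the position expected for contact.
- **Clamping:** I swung the arm over and pressed the paddle. The foot touched at a clamp angle of about 0.05 rad, judged from the tool height. I pressed to about 35 N vertical (36 N in all) and let go.

**Last checks:**
- The tube's free end measured at cradle y -75.4 mm against -75 mm when home. The end at the stop read +65.8 mm against +65 mm, so both agree to within about 1 mm.
- After release the clamp stayed down with its foot on the tube, and the bystanders visible in the last top view had not moved.
- The robot was clear of everything, with a wrist force below 1 N.
- The last close side view was partly blocked by the gripper, so these checks rest on the top views and one earlier side view. I did not test the grip by pulling on the tube.
- I could not tell which side the paddle's 5 mm offset lies on before pressing, so I pushed near the middle, where either side would work.

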